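# Pin the sign carrier and hold the spring clip gaping over the card

## Task

Make the price-card stand ready for a tag: first take the wooden-handled pin out of the caddy and push it through the eyelet in the stand's steel foot until its collar sits on the steel, and let go of it. Then squeeze the handles of the big wooden spring clip, lift it off the caddy's fin, and bring it down over the middle of the card's top edge with its jaws wide open, one jaw on each side of the card and neither the jaws nor anything else of the clip touching it. Finish while still holding the clip squeezed open like that, and leave the other things on the table alone.

Things in the scene. Friction and masses are not known exactly. Their poses are not given: they have to be found in the camera images.
- stand: Price-card stand, does not move: wooden plinth 125 x 120 x 34 mm (x, y, z), a 34 mm wide steel foot strip 3 mm thick on top of it, and a plain stiff blank card, upright, 90 mm wide (along y), 4 mm thick (along x), 66 mm tall above the plinth, 45 mm towards +x of the origin. Origin at the centre of the underside, z up
- eyelet (a point): Centre of the eyelet's mouth, at the top face of the stand's steel foot, 37 mm above the table; round hole 13 mm across, straight down, 35 mm deep; 80 mm in front (-x of the stand) of the card
- card_edge (a point): Middle of the card's top edge, 100 mm above the table; x across the card's 4 mm thickness (-x towards the eyelet), y along the edge, z up
- caddy: Wooden caddy, fixed: base 75 x 190 x 14 mm (x, y, z), origin at the centre of its underside, z up. At y = -60 mm a 44 mm square block, top 38 mm above the table, with a 13 mm hole in which the pin stands. At y = +50 mm an upright fin 4 mm thick (x), 60 mm long (y), top 46 mm above the table, on which the clip is clamped, between two 14 mm thick posts 20 mm tall
- pin_tip (a point): Lower end of the pin's steel shank. Shank 10 mm in diameter, 22 mm long below the collar (21 mm wide, 3 mm thick), tapered over the last 5 mm; z points up the pin. Pin 59 mm long, 45 g
- pin_grip (a point): Middle of the pin's wooden grip, a cylinder 16 mm in diameter and 34 mm tall, 42 mm above the tip; z points up the pin
- clip_grip (a point): Middle of the clip between its handles, 70 mm above the jaw tips, 15 mm below the top. Clip: two wooden halves on a spring pivot 40 mm above the jaw tips, 85 mm tall, 30 mm wide (y), 80 g, jaws down. Handles are squeezed together along x (across the fin). Fixed to half A (-x half), which turns 0.25 rad about the pivot as the clip opens evenly
- clip_tip_a (a point): Inner lower edge of jaw A, middle of its 30 mm width. The jaws are 8 mm thick outwards from here. Pivot 40 mm above; when the clip is open the space between the jaws is clear for 30 mm up from the tips
- clip_tip_b (a point): Inner lower edge of jaw B (the other jaw), middle of its width
- clip_jaw (a joint): Opening angle between the clip's halves, rad: 0 clamped on the 4 mm fin, 0.5 fully open (stop). A spring shuts it: about 3 N on the upper handles starts it, 7 N opens it fully. At 0 the handles slope apart upwards, 48 mm over their outsides at the top; at 0.5 they are parallel, 26 mm over their outsides, and the jaw tips gape 24 mm
- cup: Bystander: small open brass cup, 63 mm across, 46 mm tall, origin at its underside
- tea_a: Bystander: tea light, 38 mm across, 18 mm tall, origin at its underside
- bell: Bystander: counter bell, 71 mm across, 62 mm tall, origin at its underside
- tape: Bystander: roll of tape lying flat, 104 mm across, 25 mm tall, origin at its underside
Things that resemble listed ones, but are neither listed nor needed, are in the scene too. Of the things shaped like the part that bears clip_grip, the wooden one is meant. What is shaped like the caddy but green is not meant.

How it is judged:
On the way, in this order (a step that is already met when the one before it is completed fails the run):
1. the pin sits in the eyelet, collar on the steel, let go (horizontal distance between pin_tip and eyelet below 0.005 m and z of pin_tip in the frame of eyelet below -0.019 m and angle between the z axis of pin_tip and the z axis of eyelet, either way round below 0.15 rad and contact force between the fingers and pin below 0.1 N), for 0.2 s.
2. the clip is squeezed open and lifted clear of the caddy's fin (value of joint clip_jaw above 0.3 rad and height (world z) of clip_tip_a above 0.05 m and contact force between clip and caddy below 0.1 N and contact force between the fingers and clip above 2 N), for 0.2 s.
At the end, for the whole second after the job is handed in: Pin upright (0.15 rad) in the eyelet, tip over 19 mm down, within 5 mm of its axis, let go. Fingers hold the clip (over 2 N) at least 0.3 rad open, jaw tips on opposite sides of the card, over 5 mm below its edge, within 20 mm of its middle; clip touches neither stand nor caddy (all of step 1 and value of joint clip_jaw above 0.3 rad and contact force between the fingers and clip above 2 N and contact force between clip and stand below 0.2 N and contact force between clip and caddy below 0.1 N and z of each of clip_tip_a, clip_tip_b in the frame of card_edge below -0.005 m and y of clip_tip_a in the frame of card_edge between -0.02 and 0.02 m and y of clip_tip_b in the frame of card_edge between -0.02 and 0.02 m and ((x of clip_tip_a in the frame of card_edge below -0.002 m and x of clip_tip_b in the frame of card_edge above 0.002 m) or (x of clip_tip_b in the frame of card_edge below -0.002 m and x of clip_tip_a in the frame of card_edge above 0.002 m))); the arm keeps its last pose, push and grip.
It fails at once if a bystander (cup, tea light, bell, tape) was shifted more than 25 mm (distance of any of cup, tea_a, bell, tape from where it was at the start of the episode above 0.025 m).
It also fails if it takes over 54 s, if anything falls off the work surface, if the arm or the gripper's body presses on something with over 40 N, if the wrist force passes 120 N, or if a joint passes its speed limit or range.

## Robot

A 7-joint arm with a two-finger parallel gripper is mounted at the origin on a cart in front of the work surface, level with it; the furniture and walls round the work are solid. World frame = base frame: x ahead of the robot, y to its left, z up, the work surface at z = 0. Lengths are in m, angles in rad, forces in N, time in s.
With the tool pointing down it reaches from about 0.375 to 0.925 m from the base axis. Payload 3.1 kg.
Tool frame: the origin (TCP) lies between the finger pads; the fingertips stand 19 mm ahead of it and the grasp point (between the pads) is the TCP; z points along the fingers, y is the direction in which the jaws open and shut (so a half turn about z gives the same grasp; the last joint's range is limited). The gripper opens to 85 mm and grips with 20 to 120 N. Pads are 22 mm wide; open, the fingers measure 114 mm over their backs; the gripper's body (76 mm by 85 mm) begins 54 mm behind the grasp point. The pads swing forward as they close: fully open they stand 13 mm farther back than shut.
Start: joints at [-1.355, 0.383, 0.044, 1.598, -0.018, 1.161, -0.05], TCP at [0.201, 0.618, 0.25] pointing down, gripper open.
Joint ranges: [-2.61, 2.61], [-0.41, 2.15], [-1.48, 1.57], [0, 2.5], [-1.57, 4.71], [0.05, 1.97], [-2.85, 2.85]. Speed limits (rad/s): [2.79, 2.79, 3.14, 3.14, 3.14, 3.14, 3.14].

## Interface

Orientations are given as a unit quaternion [x, y, z, w].
In Python, from bench import move_ptp, movel, move_j, move_gripper, pause, inverse_kinematics, read_camera, camera_params, MotionError, sign_off, look_for, tip_of, read_time_s, read_qpos, read_joint_vel, read_effort, read_eef_pos, read_tcp_rot, read_ft_force, read_ft_torque, read_finger_gap gives the robot as it stands. Calls block until the motion is done:
- move_ptp(position, orientation): joint-space move of the TCP to a pose.
- movel(position, orientation=None, speed=0.15): straight line of the TCP; orientation=None keeps the orientation; speed is the mean speed in m/s.
- move_j(angles): joint-space move.
- move_gripper(opening, effort=None): finger opening in m; effort is the grip in N (None keeps the last); returns when the fingers have stopped.
- pause(seconds).
- inverse_kinematics(position, orientation): joint angles nearest the present ones, or None.
- read_camera(name): name is "scene" or "top"; returns the picture (480x640x3 uint8, red, green, blue); there is no depth.
- camera_params(name): a dict with "K" (3x3 intrinsics, pixels), "camera_from_world" (4x4, takes a point from world to camera coordinates). Camera axes: x right, y down, z forward; pixel columns grow to the right and rows downward; lengths in m; the calibration is good to about 2 mm. A picture is of the moment at which its call begins. camera_params takes no time and is no camera call.
A pose or a line that the arm cannot do raises MotionError and nothing moves.
- sign_off(): hands the job in, once; it reports no verdict.
Trained networks look in the newest picture that a camera, given by its name, has taken for a name from the list of things; names that differ only in an ending like _2 or _b are one class to them, and where a whole thing is asked for, a point or a joint stands for the part that bears it (a point fixed in the world has none). Each returns a list of dicts, best first, with "confidence" (0 to 1); they miss things now and then, are a little off and sometimes report something else, mostly with a low value. They report only what shows in the picture. A call takes as long as a camera call. They do not tell look-alikes from the thing itself.
- look_for(camera, name): "at" ([column, row] in pixels, amid what is visible of it).
- tip_of(camera, name): "at" ([column, row] in pixels: a listed point, or the origin of a listed thing).
Readings, each from a call of its own:
- read_time_s(): time.
- read_qpos(): joint angles.
- read_joint_vel(): joint speeds.
- read_effort(): joint torques, N m.
- read_eef_pos(): TCP position.
- read_tcp_rot(): TCP orientation.
- read_ft_force(): force on the tool from outside, world axes, zero at the start.
- read_ft_torque(): the same for the moment, N m.
- read_finger_gap(): finger opening in m.
Only numpy, scipy, OpenCV 4.12 (cv2) and the standard library are available. Lean on these libraries where they do the work, as an engineer would, in place of code of your own. Each camera call takes 0.05 s, during which the arm holds its last target.

## Working session

There is one attempt and no reset: what is moved stays moved. The work goes in short steps, each a Python script; the robot and the scene stay as the last script left them, time stands still between calls to the robot, and variables do not carry over. Pictures are saved under pics/ and viewed, and the job is handed in when it is done.

```bash
ls; mkdir -p pics; python3 - <<'E'
from bench import *
import cv2, numpy as np
for c in ["scene","top"]:
    im=read_camera(c); cv2.imwrite(f"pics/{c}0.png",im[:,:,::-1])
    p=camera_params(c); print(c,np.round(p["K"],1).tolist(),np.round(p["camera_from_world"],3).tolist())
    for n in ["stand","eyelet","card_edge","caddy","pin_tip","pin_grip","clip_grip","clip_tip_a","clip_tip_b"]:
        print(n,[(np.round(d["at"]).tolist(),round(d["confidence"],2)) for d in tip_of(c,n)][:4])
print(read_time_s(),read_tcp_rot(),read_finger_gap())
E
```

```text
pics
scene [[580.4, 0.0, 324.1], [0.0, 580.4, 235.3], [0.0, 0.0, 1.0]] [[0.848, -0.531, -0.001, -0.456], [-0.366, -0.583, -0.725, 0.305], [0.384, 0.615, -0.688, 1.033], [0.0, 0.0, 0.0, 1.0]]
stand [([378.0, 339.0], 0.92)]
eyelet [([362.0, 336.0], 0.86)]
card_edge [([405.0, 300.0], 0.57)]
caddy [([287.0, 237.0], 0.71)]
pin_tip [([294.0, 249.0], 0.69), ([291.0, 237.0], 0.5)]
pin_grip [([292.0, 236.0], 0.43)]
clip_grip [([274.0, 196.0], 0.89), ([313.0, 180.0], 0.63), ([226.0, 219.0], 0.61)]
clip_tip_a [([229.0, 241.0], 0.86), ([273.0, 222.0], 0.8), ([314.0, 200.0], 0.78), ([310.0, 201.0], 0.64)]
clip_tip_b [([229.0, 241.0], 0.86), ([273.0, 222.0], 0.8), ([314.0, 200.0], 0.78), ([310.0, 201.0], 0.64)]
top [[472.8, 0.0, 327.4], [0.0, 472.8, 243.6], [0.0, 0.0, 1.0]] [[-0.011, -1.0, -0.028, 0.073], [-0.981, 0.017, -0.191, 0.579], [0.192, 0.025, -0.981, 1.184], [0.0, 0.0, 0.0, 1.0]]
stand [([418.0, 255.0], 0.73)]
eyelet [([421.0, 264.0], 0.93), ([419.0, 254.0], 0.66)]
card_edge [([429.0, 229.0], 0.79)]
caddy [([288.0, 263.0], 0.75), ([203.0, 314.0], 0.67), ([396.0, 201.0], 0.36)]
pin_tip [([309.0, 259.0], 0.39)]
pin_grip [([340.0, 201.0], 0.51), ([308.0, 260.0], 0.49)]
clip_grip [([260.0, 209.0], 0.8), ([265.0, 255.0], 0.66), ([262.0, 304.0], 0.64)]
clip_tip_a [([267.0, 305.0], 0.81), ([261.0, 220.0], 0.69), ([271.0, 258.0], 0.62), ([269.0, 262.0], 0.55)]
clip_tip_b [([267.0, 305.0], 0.81), ([261.0, 220.0], 0.69), ([271.0, 258.0], 0.62), ([269.0, 262.0], 0.55)]
1.0 [ 1.56217555e-01  9.87722671e-01 -5.95867295e-06 -1.24505498e-06] 0.08558390087422957
```

```bash
python3 - <<'E'
import cv2
a=cv2.imread("pics/scene0.png");b=cv2.imread("pics/top0.png")
cv2.imwrite("pics/s1.png",cv2.resize(a[140:400,180:520],None,fx=2.3,fy=2.3,interpolation=2))
cv2.imwrite("pics/t1.png",cv2.resize(b[150:370,170:490],None,fx=2.5,fy=2.5,interpolation=2))
E
```

```text
(no output)
```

View pics/scene0.png

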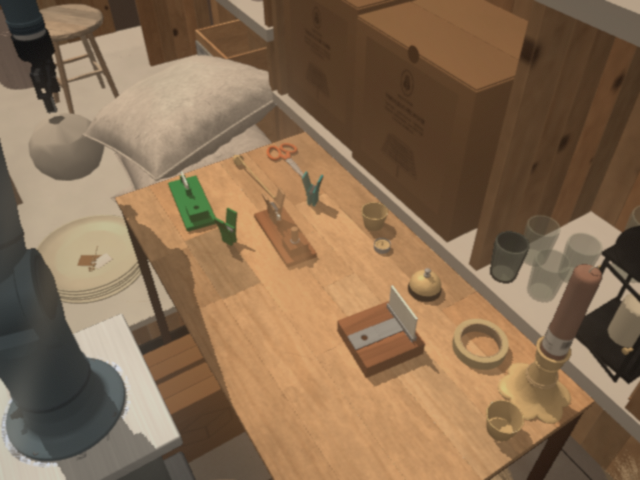

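View pics/s1.png

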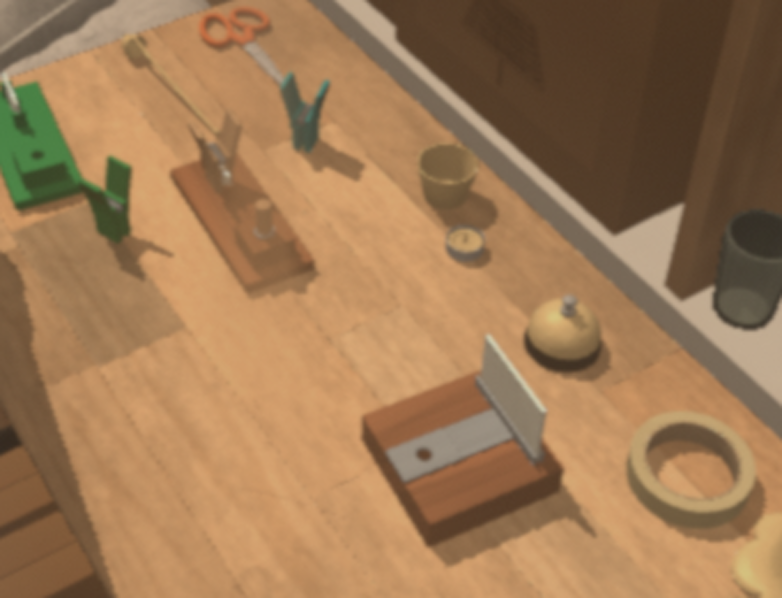

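View pics/t1.png

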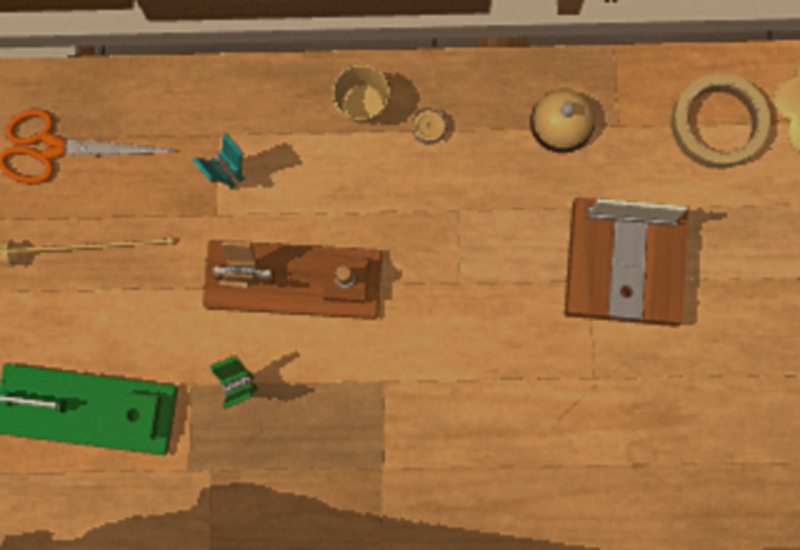

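```bash
cat > h.py <<'E'
from bench import *
import numpy as np, cv2
def ray(c,uv):
    p=camera_params(c);K=np.array(p["K"]);T=np.array(p["camera_from_world"])
    R=T[:3,:3];o=-R.T@T[:3,3];d=R.T@np.linalg.solve(K,[uv[0],uv[1],1]);return o,d/np.linalg.norm(d)
def atz(c,uv,z):
    o,d=ray(c,uv);return o+d*(z-o[2])/d[2]
def proj(c,P):
    p=camera_params(c);T=np.array(p["camera_from_world"]);q=T[:3,:3]@np.asarray(P)+T[:3,3];q=np.array(p["K"])@q;return q[:2]/q[2]
def tri(a,b):
    (o1,d1),(o2,d2)=ray("scene",a),ray("top",b)
    t=np.linalg.lstsq(np.c_[d1,-d2],o2-o1,rcond=None)[0]
    A,B=o1+t[0]*d1,o2+t[1]*d2;return (A+B)/2,np.linalg.norm(A-B)
E
python3 - <<'E'
from h import *
np.set_printoptions(precision=4,suppress=True)
print("eye",atz("scene",(362,336),.037),atz("top",(421,264),.037))
print("card",atz("scene",(405,300),.1),atz("top",(429,229),.1))
print("stand",atz("scene",(378,339),0),atz("top",(418,255),0))
print("caddy",atz("scene",(287,237),0),atz("top",(288,263),0))
print("pin",atz("scene",(292,236),.058),atz("top",(308,260),.058),tri((292,236),(308,260)))
print("pin_tip",atz("scene",(294,249),.016),atz("top",(309,259),.016))
print("clip",atz("scene",(274,196),.086),atz("top",(265,255),.086),tri((274,196),(265,255)))
print("tip",atz("scene",(273,222),.016),atz("top",(271,258),.016),atz("top",(269,262),.016))
f=lambda u,v:(u/2.5+170,v/2.5+150)
for n,z,L in [("caddy",.014,[(208,241),(382,250),(379,318),(205,305)]),("stand",.034,[(575,199),(688,207),(683,323),(567,314)])]:
    P=np.array([atz("top",f(*q),z) for q in L]);print(n,P[:,:2].tolist(),P.mean(0))
    for i in range(4):
        e=P[(i+1)%4]-P[i];print(np.linalg.norm(e),np.degrees(np.arctan2(e[1],e[0])))
E
```

```text
eye [ 0.5142 -0.1733  0.037 ] [ 0.5252 -0.1804  0.037 ]
card [ 0.6    -0.1852  0.1   ] [ 0.605 -0.194  0.1  ]
stand [ 0.5538 -0.1741  0.    ] [ 0.5555 -0.1799  0.    ]
caddy [0.545  0.1737 0.    ] [0.5391 0.1745 0.    ]
pin [0.5282 0.1162 0.058 ] [0.5372 0.1158 0.058 ] (array([0.5335, 0.1174, 0.0556]), np.float64(0.008551169734941072))
pin_tip [0.5315 0.1165 0.016 ] [0.5466 0.1159 0.016 ]
clip [0.5454 0.2269 0.086 ] [0.5474 0.2241 0.086 ] (array([0.5457, 0.2242, 0.0881]), np.float64(0.0028291967617658387))
tip [0.5346 0.2207 0.016 ] [0.551  0.2189 0.016 ] [0.5402 0.2242 0.016 ]
caddy [[0.584161939622382, 0.2682280660172176], [0.571067181467429, 0.07850863106126155], [0.4970288336381211, 0.08243967234514173], [0.5139110993328754, 0.2701654664557313]] [0.5415 0.1748 0.014 ]
0.19017080925090463 -93.94839008310254
0.07414263304515928 176.9607535529333
0.18848338035338752 84.86118820194159
0.07027755034035355 -1.5797211624939458
stand [[0.6195383837559527, -0.12956109344045777], [0.6086732195446798, -0.2492628340805132], [0.4845860551551766, -0.23674763029861745], [0.4958629954084384, -0.11613505955933662]] [ 0.5522 -0.1829  0.034 ]
0.12019383721970534 -95.18644752708829
0.12471669772700833 174.2407285644502
0.1211386049193801 84.65853224586937
0.1244020099061325 -6.1956901129925654
```

```bash
python3 - <<'E'
import cv2,numpy as np
a=cv2.imread("pics/scene0.png");b=cv2.imread("pics/top0.png")
def z(im,x,y,w,h,f,n):
    cv2.imwrite(n,cv2.resize(im[y:y+h,x:x+w],None,fx=f,fy=f,interpolation=3))
z(a,330,280,100,100,6,"pics/a1.png"); z(b,390,220,64,64,9,"pics/b1.png")
z(a,245,180,80,90,6,"pics/a2.png"); z(b,245,240,90,42,8,"pics/b2.png")
E
```

```text
(no output)
```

View pics/a1.png

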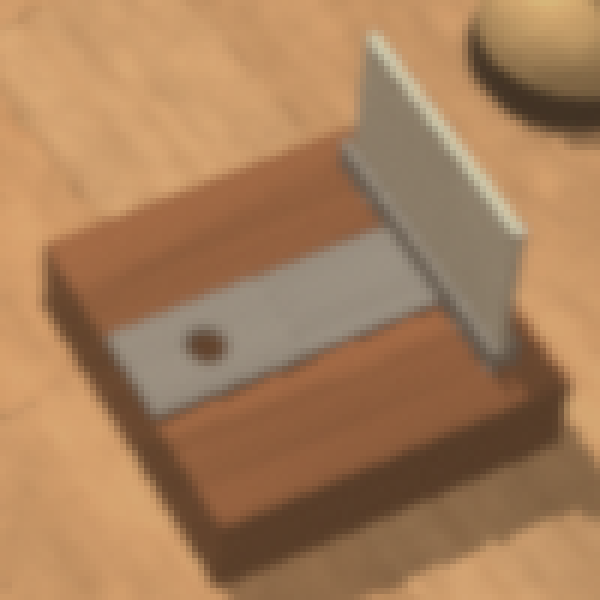

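View pics/b1.png

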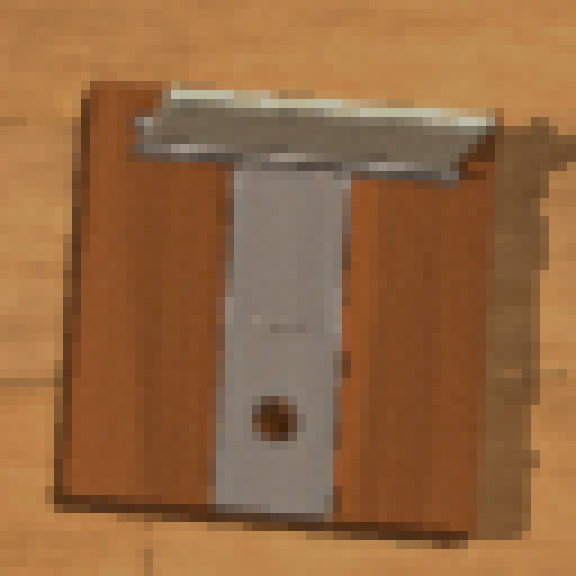

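View pics/a2.png

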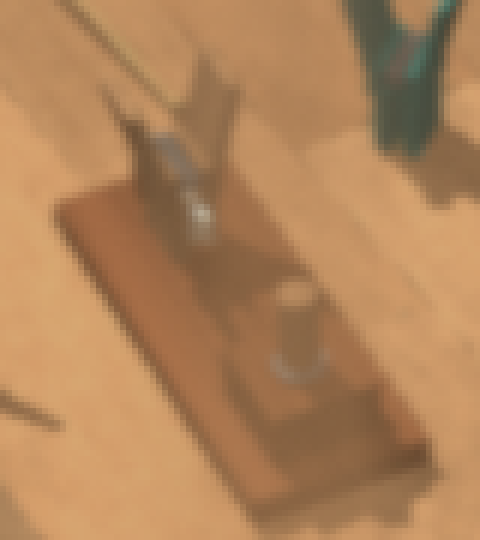

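View pics/b2.png

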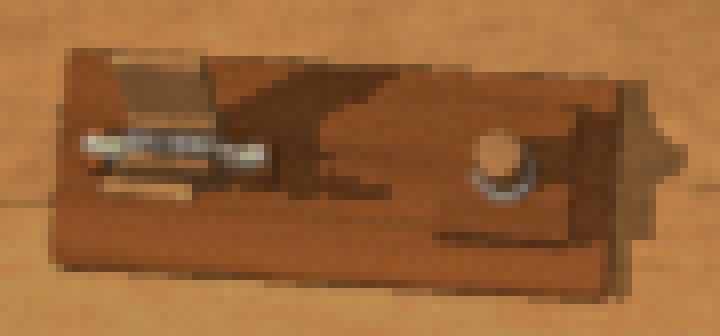

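```bash
cat > fit.py <<'E'
from h import *
from scipy.optimize import least_squares
np.set_printoptions(precision=4,suppress=True)
g=lambda u,v,f,x,y:((u+.5)/f-.5+x,(v+.5)/f-.5+y)
a1=lambda u,v:g(u,v,6,330,280); b1=lambda u,v:g(u,v,9,390,220); a2=lambda u,v:g(u,v,6,245,180); b2=lambda u,v:g(u,v,8,245,240)
S=[("scene",a1(207,345),(-.035,0,.037)),("scene",a1(47,247),(-.0625,.06,.034)),("scene",a1(222,522),(-.0625,-.06,.034)),("scene",a1(565,385),(.0625,-.06,.034)),
("scene",a1(372,35),(.045,.045,.1)),("scene",a1(523,235),(.045,-.045,.1)),
("top",b1(275,418),(-.035,0,.037)),("top",b1(90,85),(.0625,.06,.034)),("top",b1(62,497),(-.0625,.06,.034)),("top",b1(470,530),(-.0625,-.06,.034)),("top",b1(170,92),(.045,.045,.1)),("top",b1(494,120),(.045,-.045,.1))]
C=[("scene",a2(58,208),(-.0375,.095,.014)),("scene",a2(258,505),(-.0375,-.095,.014)),("scene",a2(428,440),(.0375,-.095,.014)),
("scene",a2(300,364),(0,-.06,.041)),("scene",a2(298,290),(0,-.06,.075)),
("top",b2(70,50),(.0375,.095,.014)),("top",b2(605,292),(-.0375,-.095,.014)),("top",b2(58,262),(-.0375,.095,.014)),("top",b2(503,170),(0,-.06,.041)),("top",b2(497,153),(0,-.06,.075))]
def W(p,l):
    c,s=np.cos(p[2]),np.sin(p[2]);return np.array([p[0]+c*l[0]-s*l[1],p[1]+s*l[0]+c*l[1],l[2]])
def fit(L,p0):
    f=lambda p:np.concatenate([proj(c,W(p,l))-np.array(q) for c,q,l in L])
    r=least_squares(f,p0,loss="soft_l1");return r.x,f(r.x)
if __name__=="__main__":
  for n,L,p0 in [("stand",S,[.552,-.18,-.09]),("caddy",C,[.54,.175,-.07])]:
    for cam in [None,"scene","top"]:
        M=[t for t in L if cam is None or t[0]==cam];p,r=fit(M,p0);print(n,cam,p,"rms",np.sqrt((r**2).mean()))
        if cam is None: print(r.reshape(-1,2))
        for q in ([(-.035,0,.037),(.045,0,.1)] if n=="stand" else [(0,-.06,.058),(0,.05,.086)]): print("   ",W(p,q))
E
python3 fit.py
```

```text
stand None [ 0.5521 -0.1814 -0.1186] rms 0.6646079074680601
[[ 0.4636 -0.3514]
 [ 0.0396 -0.8676]
 [ 0.1258  0.8412]
 [ 1.6452 -0.5988]
 [ 0.364  -0.6137]
 [ 0.2562 -0.1841]
 [-0.1781  0.9808]
 [ 0.2778 -0.0271]
 [-0.3292  0.3471]
 [ 0.2292  1.3993]
 [-0.0222  0.7045]
 [-0.2934  1.1032]]
    [ 0.5174 -0.1772  0.037 ]
    [ 0.5968 -0.1867  0.1   ]
stand scene [ 0.551  -0.1816 -0.1189] rms 0.5606872030680918
    [ 0.5163 -0.1774  0.037 ]
    [ 0.5957 -0.1869  0.1   ]
stand top [ 0.5542 -0.1816 -0.1073] rms 0.3007009394106651
    [ 0.5194 -0.1779  0.037 ]
    [ 0.599  -0.1865  0.1   ]
caddy None [ 0.5417  0.1774 -0.0802] rms 0.785968426124811
[[-0.3736 -1.1766]
 [-0.366   0.296 ]
 [ 1.9104 -0.1473]
 [ 0.8417 -0.4848]
 [ 0.6213  0.5716]
 [-0.4131 -0.3131]
 [ 0.1925  1.2777]
 [-1.6502  0.4492]
 [ 0.3265  0.3353]
 [ 0.1747  0.4114]]
    [0.5369 0.1176 0.058 ]
    [0.5457 0.2272 0.086 ]
caddy scene [ 0.5408  0.1777 -0.0837] rms 0.7454494315899314
    [0.5358 0.1179 0.058 ]
    [0.5449 0.2275 0.086 ]
caddy top [ 0.5428  0.177  -0.0711] rms 0.5896504530854578
    [0.5385 0.1172 0.058 ]
    [0.5463 0.2269 0.086 ]
```

```bash
cat >> h.py <<'E'
np.set_printoptions(precision=4,suppress=True)
def Q(th,flip=False):
    ph=np.pi/4+th/2+(np.pi/2 if flip else 0);return [float(np.cos(ph)),float(np.sin(ph)),0.,0.]
def st(m=""): print(m,"t",round(read_time_s(),2),"p",np.array(read_eef_pos()),"F",np.array(read_ft_force()),"M",np.array(read_ft_torque()),"gap",round(read_finger_gap(),4))
def shot(n):
    for c in("scene","top"): cv2.imwrite(f"pics/{n}_{c}.png",read_camera(c)[:,:,::-1])
E
python3 - <<'E'
from h import *
for f in(0,1):
    for p,th in [((.537,.1175,.2),-.078),((.5455,.227,.2),-.078),((.518,-.1775,.2),-.113),((.5975,-.1865,.15),-.113)]:
        print(f,inverse_kinematics(p,Q(th,f)))
E
```

```text
0 [-0.8227  0.2801  0.6174  1.9138 -0.1907  1.0057 -0.199 ]
0 [-0.9298  0.358   0.5653  1.8142 -0.2205  1.0323 -0.3573]
0 [-0.5802  0.377   1.0055  1.9295 -0.3701  1.0344  0.4745]
0 [-0.4675  0.6278  0.9479  1.7746 -0.5831  1.0479  0.5826]
1 [-0.5231  0.2498  0.2659  1.9006 -0.0772  1.001   2.8402]
1 [-0.5425  0.3218  0.0934  1.7956 -0.0345  1.0258  2.6276]
1 [-0.7785  0.6601  1.3852  1.9345 -0.7122  1.1737 -2.3734]
1 [-0.651   0.963   1.3678  1.7809 -0.9933  1.286  -2.2736]
```

```bash
python3 - <<'E'
from h import *
q=Q(-.078)
move_ptp([.537,.1175,.2],q); st("above")
movel([.537,.1175,.1],q,speed=.15); movel([.537,.1175,.064],q,speed=.08); st("down")
shot("pre")
move_gripper(0.0,25); st("grip")
shot("grip")
E
python3 - <<'E'
import cv2
a=cv2.imread("pics/grip_scene.png")[170:280,230:350];b=cv2.imread("pics/grip_top.png")[200:310,240:360]
cv2.imwrite("pics/g1.png",cv2.hconcat([cv2.resize(a,(400,367)),cv2.resize(b,(400,367))]))
E
```

```text
above t 3.17 p [0.5369 0.1197 0.2   ] F [0.3204 0.173  0.1025] M [-0.     -0.0174 -0.0188] gap 0.0857
down t 4.58 p [0.5367 0.1173 0.0635] F [-0.0415 -0.1816  0.3106] M [-0.0045 -0.032   0.008 ] gap 0.0854
grip t 5.32 p [0.5371 0.1176 0.0642] F [-0.0163  0.0582  1.7706] M [0.013  0.0785 0.0209] gap 0.0151
```

View pics/g1.png

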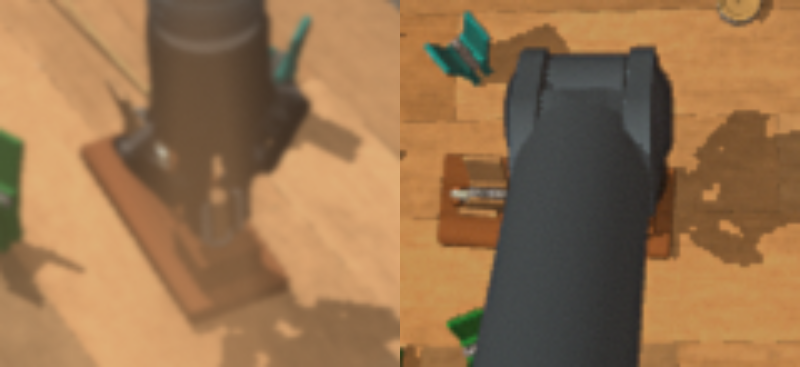

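```bash
python3 - <<'E'
from h import *
movel([.537,.1175,.14],Q(-.078),speed=.1); st("lift")
move_ptp([.5176,-.1772,.14],Q(-.113)); pause(.2)
movel([.5176,-.1772,.105],Q(-.113),speed=.1); pause(.3);st("over")
shot("over")
for n in("pin_tip","pin_grip","eyelet"): 
  for c in("scene","top"): print(c,n,[(np.round(d["at"],1).tolist(),round(d["confidence"],2)) for d in tip_of(c,n)][:2])
a=cv2.imread("pics/over_scene.png")[270:370,320:430];b=cv2.imread("pics/over_top.png")[200:300,370:480]
cv2.imwrite("pics/o1.png",cv2.resize(a,None,fx=7,fy=6*7/6.,interpolation=3)[:600])
cv2.imwrite("pics/o2.png",cv2.resize(b,None,fx=5,fy=5,interpolation=3))
print(proj("scene",[.5176,-.1772,.105-.048]),proj("scene",[.5174,-.1772,.037]))
E
```

```text
lift t 6.33 p [0.5364 0.1175 0.1395] F [-0.0166 -0.008  -0.7348] M [-0.026   0.054  -0.0381] gap 0.015
over t 8.46 p [ 0.5181 -0.1774  0.1056] F [ 0.3353  0.273  -0.2054] M [ 0.0012 -0.0082  0.0461] gap 0.0151
scene pin_tip [([362.4, 330.0], 0.6)]
top pin_tip []
scene pin_grip [([365.4, 317.0], 0.44)]
top pin_grip []
scene eyelet [([364.0, 338.2], 0.98)]
top eyelet [([422.4, 265.0], 0.85), ([266.2, 263.2], 0.22)]
[365.1486 330.1832] [364.5612 336.7116]
```

View pics/o1.png

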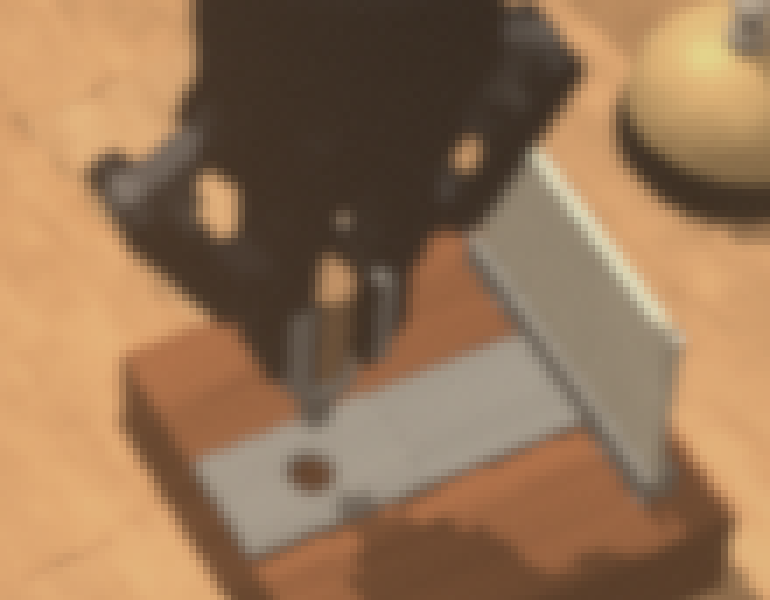

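View pics/o2.png

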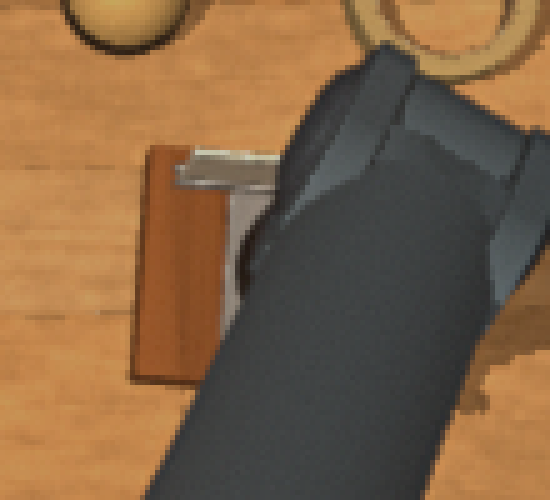

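```bash
python3 - <<'E'
from h import *
q=Q(-.113)
for z in (.088,.083,.079,.075,.071,.067):
    movel([.5176,-.1772,z],q,speed=.04); st(z)
    if abs(read_ft_force()[2])>8: break
E
```

```text
0.088 t 9.43 p [ 0.5174 -0.1772  0.0877] F [-0.1157 -0.0814 -0.2862] M [0.0451 0.0223 0.0057] gap 0.0154
0.083 t 9.71 p [ 0.5174 -0.1771  0.0828] F [0.2431 0.1191 0.2703] M [-0.0473 -0.002   0.004 ] gap 0.0147
0.079 t 9.96 p [ 0.5174 -0.1772  0.0788] F [ 0.03    0.3598 -0.428 ] M [-0.0309  0.009   0.033 ] gap 0.0153
0.075 t 10.21 p [ 0.5174 -0.1772  0.0747] F [-0.0564 -0.1987 -0.1303] M [-0.0386 -0.0622  0.004 ] gap 0.0151
0.071 t 10.46 p [ 0.5173 -0.1772  0.0707] F [-0.3458 -0.859  -0.0448] M [-0.0253 -0.0665  0.0101] gap 0.0149
0.067 t 10.71 p [ 0.5174 -0.1772  0.0667] F [ 1.013   0.4738 -1.3353] M [-0.0614 -0.0081  0.0058] gap 0.0154
```

Going in without resistance. Seat the collar, then let go.

```bash
python3 - <<'E'
from h import *
q=Q(-.113)
for z in (.065,.0635,.0625,.0615,.0605):
    movel([.5176,-.1772,z],q,speed=.03); st(z)
    if read_ft_force()[2]>5: break
shot("seat")
move_gripper(.04); st("open")
movel([.5176,-.1772,.16],q,speed=.12); st("up")
shot("rel")
a=cv2.imread("pics/seat_scene.png")[270:370,320:430];b=cv2.imread("pics/rel_scene.png")[270:370,320:430]
cv2.imwrite("pics/r1.png",cv2.resize(cv2.hconcat([a,b]),(800,364),interpolation=3))
E
```

```text
0.065 t 10.96 p [ 0.5175 -0.1772  0.0649] F [-0.27    0.1966 -0.9652] M [-0.0458 -0.0274 -0.0365] gap 0.0148
0.0635 t 11.21 p [ 0.5175 -0.1772  0.0634] F [ 0.0466 -0.2049 -0.407 ] M [-0.0968 -0.0133  0.0271] gap 0.0151
0.0625 t 11.46 p [ 0.5177 -0.1773  0.0631] F [-1.2227 -0.2755  5.9516] M [0.0856 0.4411 0.0056] gap 0.015
open t 11.92 p [ 0.5175 -0.177   0.0623] F [ 0.3159 -0.0271 -0.918 ] M [-0.0036  0.0117 -0.0167] gap 0.0399
up t 12.88 p [ 0.517  -0.1768  0.1593] F [ 0.3559  0.1248 -0.1352] M [-0.0088 -0.0374  0.0002] gap 0.0398
```

View pics/r1.png

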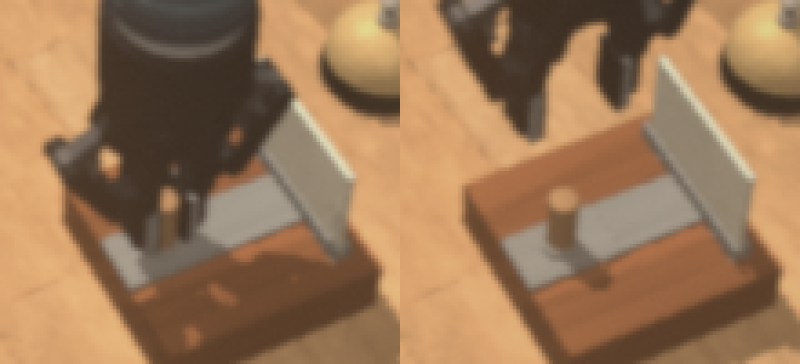

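```bash
python3 - <<'E'
from fit import *
for z in(.099,.103,.106):
  print(z,atz("top",b2(148,180),z),atz("top",b2(158,60),z))
  # scene: handle A top, B top
  print("  sc",atz("scene",a2(110,95),z),atz("scene",a2(220,75),z))
for z in (.016,.019,.022): print([proj(c,[.5456,.2271,z+.07]) for c in("scene","top")],[proj(c,[.5456,.2271,z]) for c in("scene","top")])
for n in("clip_grip",):
  for c in("scene","top"): read_camera(c);print(c,n,[(np.round(d["at"],1).tolist(),round(d["confidence"],2)) for d in tip_of(c,n)],[(np.round(d["at"],1).tolist(),round(d["confidence"],2)) for d in look_for(c,n)])
E
```

```text
0.099 [0.5272 0.2267 0.099 ] [0.5657 0.224  0.099 ]
  sc [0.5185 0.2277 0.099 ] [0.5591 0.2161 0.099 ]
0.103 [0.5265 0.226  0.103 ] [0.5649 0.2234 0.103 ]
  sc [0.5165 0.2232 0.103 ] [0.5569 0.2117 0.103 ]
0.106 [0.5261 0.2255 0.106 ] [0.5643 0.2229 0.106 ]
  sc [0.515  0.2199 0.106 ] [0.5553 0.2084 0.106 ]
[array([274.0169, 195.9192]), array([263.8179, 255.7216])] [array([275.8164, 218.7919]), array([267.9452, 260.0259])]
[array([273.9368, 194.9016]), array([263.6306, 255.5261])] [array([275.7419, 217.8446]), array([267.7774, 259.851 ])]
[array([273.8565, 193.8809]), array([263.4423, 255.3298])] [array([275.6671, 216.8945]), array([267.6089, 259.6752])]
scene clip_grip [([226.6, 217.8], 0.9), ([312.7, 180.1], 0.76), ([273.5, 197.4], 0.67), ([272.3, 221.5], 0.24), ([361.3, 336.8], 0.17), ([364.6, 348.1], 0.17)] [([311.2, 190.0], 0.87), ([229.5, 223.9], 0.83), ([383.5, 333.8], 0.7), ([273.8, 201.5], 0.59)]
top clip_grip [([264.4, 303.6], 0.64), ([261.8, 254.3], 0.56)] [([263.7, 215.2], 0.69), ([265.8, 253.4], 0.53), ([264.8, 303.2], 0.49)]
```

```bash
python3 - <<'E'
from h import *
q=Q(-.078)
move_gripper(.072)
move_ptp([.5456,.2265,.2],q); pause(.1); st("above")
movel([.5456,.2265,.13],q,speed=.15); movel([.5456,.2265,.086],q,speed=.08); st("down")
shot("c0")
move_gripper(0.0,30); st("grip"); pause(.3); st()
shot("c1")
o=[cv2.resize(cv2.imread(f"pics/{n}_scene.png")[150:270,220:340],(400,400),interpolation=3) for n in("c0","c1")]
cv2.imwrite("pics/c.png",cv2.hconcat(o))
E
```

```text
above t 15.3 p [0.5462 0.2238 0.2   ] F [0.8342 0.7256 0.5178] M [-0.0066  0.0615 -0.0289] gap 0.0717
down t 16.62 p [0.5457 0.2264 0.0858] F [-0.5898  0.7733 -0.3771] M [ 0.0021 -0.0904  0.0113] gap 0.0723
grip t 17.23 p [0.5477 0.2272 0.089 ] F [-1.5445 -0.441  10.7769] M [-0.1457  0.4061 -0.0145] gap 0.0253
 t 17.52 p [0.5477 0.2273 0.089 ] F [-1.7488 -0.5011 11.1786] M [-0.1299  0.433   0.0274] gap 0.0251
```

View pics/c.png

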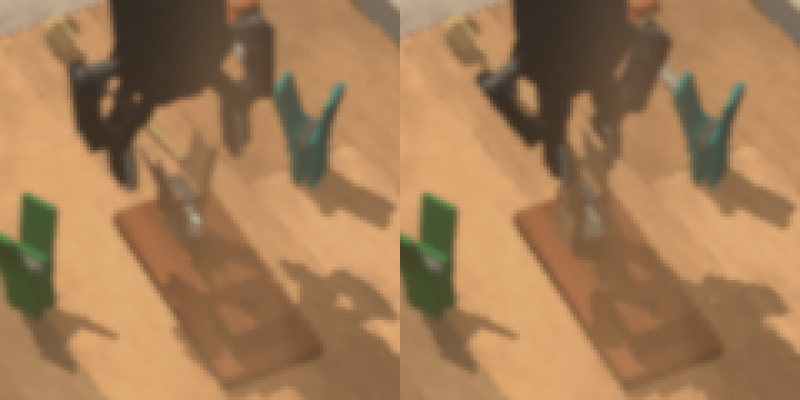

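```bash
python3 - <<'E'
from h import *
q=Q(-.078)
movel([.5465,.2268,.2],q,speed=.08); pause(.3); st("lift")
shot("l")
for c in("scene","top"): print(c,[[(np.round(d["at"],1).tolist(),round(d["confidence"],2)) for d in tip_of(c,n)][:4] for n in("clip_tip_a","clip_grip")])
print(proj("scene",[.5465,.2268,.13]))
o=[cv2.resize(cv2.imread(f"pics/l_{n}.png")[y:y+120,220:340],(400,400),interpolation=3) for n,y in(("scene",110),("top",180))]
cv2.imwrite("pics/lv.png",cv2.hconcat(o))
E
```

```text
lift t 19.5 p [0.5464 0.2267 0.1998] F [ 0.2541 -0.1775  0.1765] M [0.0194 0.0069 0.0143] gap 0.0252
scene [[([313.8, 200.7], 0.93), ([228.3, 241.9], 0.91), ([266.4, 184.0], 0.76), ([228.5, 242.4], 0.63)], [([226.5, 218.5], 0.96), ([274.3, 155.4], 0.65), ([314.7, 181.9], 0.59)]]
top [[([259.4, 217.0], 0.7), ([265.2, 304.2], 0.61), ([262.8, 246.2], 0.57), ([264.5, 300.4], 0.53)], [([257.5, 243.5], 0.63), ([262.9, 303.4], 0.56)]]
[273.2373 180.607 ]
```

View pics/lv.png

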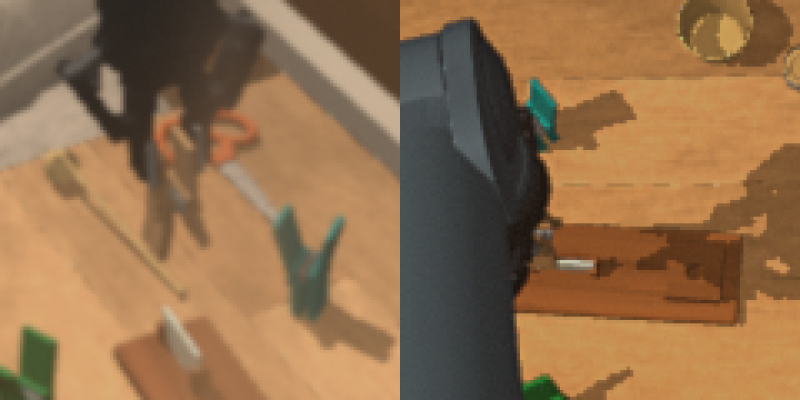

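```bash
python3 - <<'E'
from h import *
q=Q(-.113)
movel([.5465,.2268,.24],Q(-.078))
move_ptp([.5968,-.1867,.24],q); pause(.3)
movel([.5968,-.1867,.195],q,speed=.1); pause(.4); st("over")
shot("ov")
for c in("scene","top"): print(c,[[(np.round(d["at"],1).tolist(),round(d["confidence"],2)) for d in tip_of(c,n)][:5] for n in("clip_tip_a","clip_grip","card_edge")])
print(proj("scene",[.5968,-.1867,.122]),proj("scene",[.5968,-.1867,.1]))
cv2.imwrite("pics/ov.png",cv2.resize(cv2.imread("pics/ov_scene.png")[230:350,340:480],None,fx=5,fy=5,interpolation=3))
E
```

```text
over t 23.06 p [ 0.597  -0.1868  0.1954] F [ 0.9482 -0.2821 -0.3355] M [0.0071 0.0185 0.0393] gap 0.025
scene [[([314.6, 199.9], 0.84), ([311.8, 203.4], 0.77), ([226.9, 242.6], 0.73), ([410.0, 293.4], 0.67), ([233.1, 238.8], 0.66)], [([410.3, 267.0], 0.89), ([312.7, 181.5], 0.79), ([226.8, 219.1], 0.69)], [([403.4, 297.0], 0.73)]]
top [[([260.9, 218.6], 0.67), ([266.9, 303.7], 0.63), ([259.2, 218.6], 0.54), ([265.0, 303.8], 0.44), ([340.9, 200.6], 0.19)], [([263.5, 304.2], 0.71), ([259.7, 211.7], 0.6)], []]
[405.2644 293.451 ] [404.1411 301.2216]
```

View pics/ov.png

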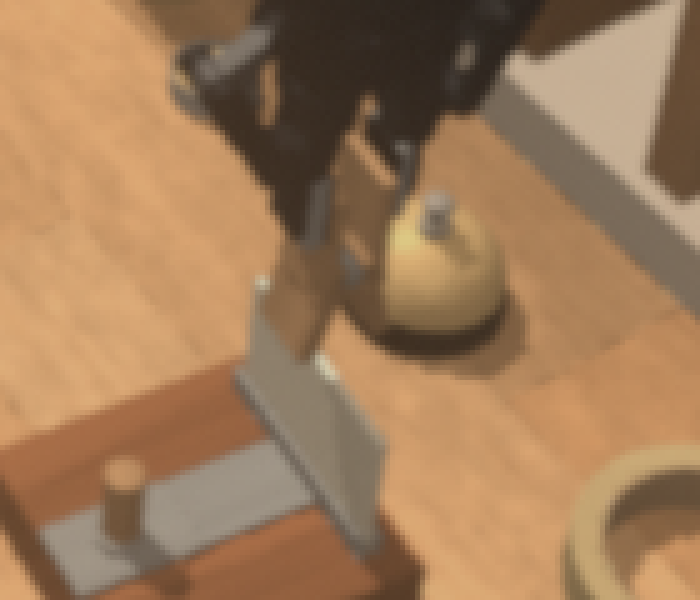

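View pics/ov_top.png

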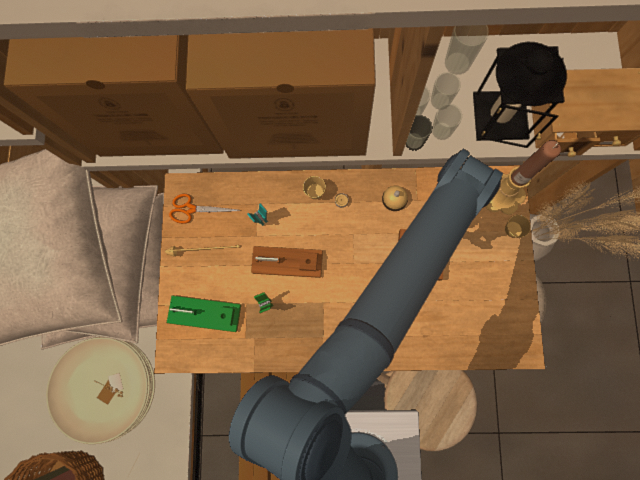

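```bash
python3 - <<'E'
from h import *
th=-.113;c,s=np.cos(th),np.sin(th);C=np.array([.597,-.1868])
im=cv2.imread("pics/ov.png")
for z,col in((.122,(0,255,0)),(.125,(255,0,0))):
  for sx in(-.02,-.012,.012,.02):
    pts=[]
    for y in(-.015,.015):
        p=proj("scene",[C[0]+c*sx-s*y,C[1]+s*sx+c*y,z]); p=(p-[340,230]+.5)*5-.5; pts.append(tuple(int(v) for v in p))
    cv2.line(im,*pts,col,1); 
cv2.imwrite("pics/ovd.png",cv2.resize(im[180:450,180:480],None,fx=2,fy=2))
E
```

```text
(no output)
```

View pics/ovd.png

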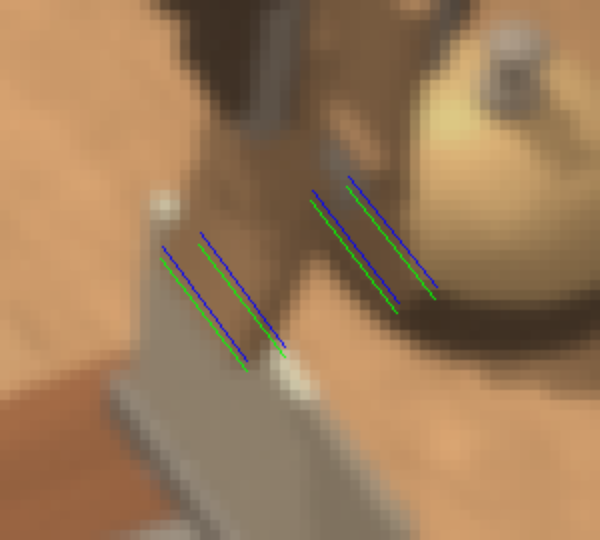

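```bash
python3 - <<'E'
from h import *
q=Q(-.113)
for z in (.18,.172,.164,.157):
    movel([.5968,-.1867,z],q,speed=.06); st(z)
    if np.linalg.norm(read_ft_force())>4: break
pause(.5); st("end"); shot("e")
print([[(np.round(d["at"],1).tolist(),round(d["confidence"],2)) for d in tip_of("scene",n)][:5] for n in("clip_tip_a","clip_grip","pin_grip")])
print(proj("scene",[.5968,-.1867,.157-.073]))
cv2.imwrite("pics/e.png",cv2.resize(cv2.imread("pics/e_scene.png")[240:350,340:460],None,fx=6,fy=5.4,interpolation=3))
E
```

```text
0.18 t 23.86 p [ 0.5962 -0.1864  0.179 ] F [ 0.4514 -0.0167 -0.6971] M [0.0388 0.0354 0.0467] gap 0.025
0.172 t 24.14 p [ 0.5964 -0.1865  0.1714] F [ 0.3776 -0.054  -1.662 ] M [-0.0006  0.0253  0.0219] gap 0.025
0.164 t 24.43 p [ 0.5964 -0.1864  0.1634] F [ 0.0014  0.5806 -0.8601] M [ 0.0173 -0.0245  0.0055] gap 0.025
0.157 t 24.69 p [ 0.5964 -0.1865  0.1564] F [ 0.2349  0.1448 -0.8455] M [-0.0143 -0.0135 -0.0055] gap 0.0253
end t 25.19 p [ 0.5968 -0.1867  0.1571] F [-0.5585 -0.5867 -0.7145] M [ 0.0264 -0.0189 -0.0557] gap 0.0253
[[([230.9, 241.5], 0.96), ([397.8, 310.6], 0.75), ([309.2, 203.1], 0.72), ([317.1, 202.0], 0.57), ([230.1, 238.1], 0.57)], [([409.6, 281.4], 0.97), ([311.9, 180.7], 0.88), ([225.7, 221.2], 0.56), ([379.1, 341.6], 0.28)], [([286.7, 235.4], 0.44)]]
[403.3437 306.7374]
```

View pics/e.png

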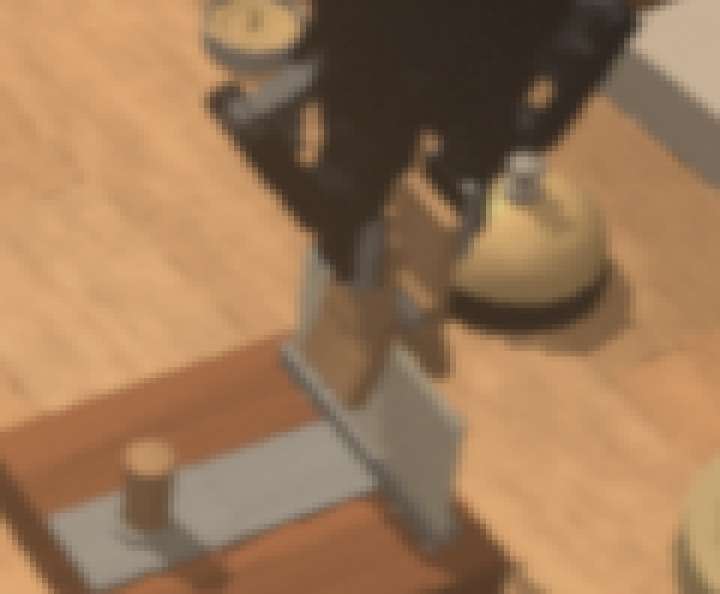

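```bash
python3 - <<'E'
from h import *
th=-.113;c,s=np.cos(th),np.sin(th);C=np.array([.5968,-.1867])
im=cv2.resize(cv2.imread("pics/e_scene.png")[280:330,380:430],None,fx=12,fy=12,interpolation=3)
def L(a,b,col):
    pts=[]
    for x,y,z in(a,b):
        p=proj("scene",[C[0]+c*x-s*y,C[1]+s*x+c*y,z]);pts.append(tuple(int(v) for v in (p-[380,280]+.5)*12-.5))
    cv2.line(im,*pts,col,1)
for x in(-.02,-.012,.012,.02): L((x,-.015,.084),(x,.015,.084),(0,255,0))
for x in(-.002,.002): L((x,-.045,.1),(x,.045,.1),(0,0,255))
cv2.imwrite("pics/ed.png",im)
E
```

```text
(no output)
```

View pics/ed.png

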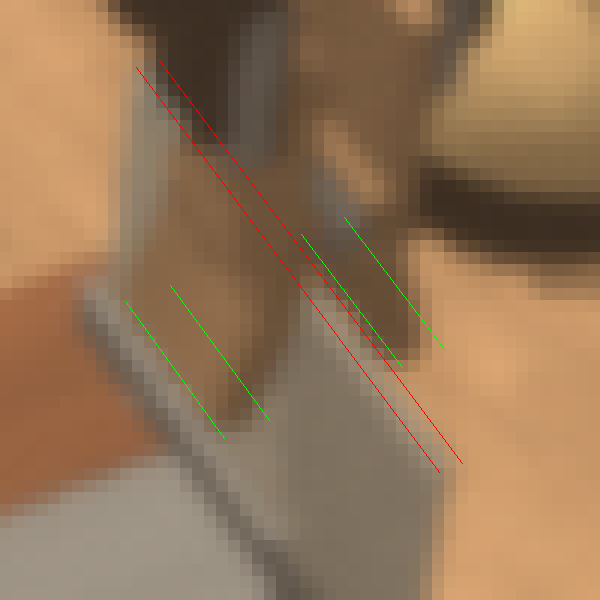

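```bash
python3 - <<'E'
from h import *
st(); sign_off()
E
```

```text
t 25.44 p [ 0.5968 -0.1867  0.157 ] F [ 0.3218 -0.6006 -0.1329] M [-0.0151  0.0672 -0.0199] gap 0.0251
the job is handed in; nothing more can be done
```

I put the pin in the eyelet and let go of it, and I finished with the clip held open over the card. I handed in at 25.4 s of the 54 s allowed; no verdict is reported.

- **Pin:** It went in without resistance. The force rose to 6 N at about the height where the collar should meet the steel. After I released it and pulled back, the picture shows it standing upright in the foot.
- **Clip:** I squeezed it to a finger gap of 25 mm, where 26 mm is fully open, and lifted it clear of the fin. By the arm's position the jaw tips are about 16 mm below the card's top edge. The last picture shows jaw A in front of the card and jaw B behind it, near the middle of the edge. The wrist force was below 1 N, so nothing is pressing on the card.
- **Bystanders:** My path kept clear of them and they look unmoved in the pictures, but I did not measure their positions.

**Checks that disagreed:**
- The two cameras differed by about 2–3 mm in x. I used the joint fit, and the pin insertion agreed with it.
- With the clip above the card, jaw A showed about 2 mm from where I predicted, against a clearance of about 10 mm on each side.
- The top camera could not see the card at the end because the arm hid it, so the final check rests on the scene camera and the arm's position.

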